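Catch the falling lid of the spares case

ROBOT

A 6-joint arm with a two-finger parallel gripper is mounted at the origin on the work surface. World frame = base frame: x ahead of the robot, y to its left, z up, the work surface at z = 0. Lengths are in m, angles in rad, forces in N, time in s.
With the tool pointing down it reaches from about 0.35 to 0.8 m from the base axis. Payload 7.3 kg.
Tool frame: the origin (TCP) lies midway between the tips of the shut fingers; the grasp point (between the pads) lies 19 mm behind it; z points along the fingers, y is the line along which they close (so a half turn about z gives the same grasp; the last joint's range is limited). The gripper opens to 85 mm and grips with 20 to 120 N. Pads are 22 mm wide; open, the fingers measure 114 mm over their backs; the gripper's body (76 mm by 85 mm) begins 54 mm behind the grasp point. The pads swing forward as they close: fully open they stand 13 mm farther back than shut.
Start: joints at [1.201, 0.342, 1.524, -0, 1.275, -0.146], TCP at [0.116, 0.512, 0.231] pointing down, gripper open.
Joint ranges: [-2.53, 2.53], [-0.77, 2.02], [0.04, 2.7], [-1, 4.14], [0.28, 2.66], [-3.11, 3.11]. Speed limits (rad/s): [2.57, 2.57, 3.14, 3.14, 3.14, 3.14].

INTERFACE

Orientations are given as a unit quaternion [w, x, y, z].
In Python, from bench import ctrl gives the robot as it stands.
- The arm moves only by the shell command python3 -m handwheel 'ROWS' [FORCE]. ROWS is JSON, a list of rows, each an object of numbers: "wx", "wy", "wz": the turn, a rotation vector about the tool's x, y, z in degrees; "tx", "ty", "tz": the shift along the tool's x, y, z in m; "grip": the finger opening in m, from 0 to 0.0854. In form: [{"wx": .., "wy": .., "wz": .., "tx": .., "ty": .., "tz": .., "grip": ..}, ...]. A call has 1 to 20 rows; each row shifts and turns the commanded pose from where the row before left it, along the tool's axes as they then stand; what a row does not reach is not made up. A row lasts 1/8 s, in which the tool goes at most 62.5 mm and 10.7 degrees, less where a joint would pass 70% of its speed; a pose out of reach is approached as far as the arm can. A call with a gripper value outside its range is refused whole. The fingers move at their own pace and stop on an object; FORCE is the grip in N (left out, the last holds). Time passes only in rows, so rows that do not move let the fingers close. It gives the time, the measured TCP pose, the force, the opening and the grip force at its end, in the units of the state.
- ctrl.observe(): the state, without advancing time (a new reading comes with each control period).
- ctrl.camera(name): name is "scene" or "top" or "wrist"; returns the picture (480x640x3 uint8, blue, green, red); there is no depth.
- ctrl.get_calibration(name): a dict with "camera_matrix" (3x3 intrinsics, pixels), "R" (3x3) and "t" (3): a world point X has camera coordinates R X + t; the wrist camera has in their place "T_tool_cam" (4x4, takes a point from camera to tool coordinates, whose origin is the TCP and whose axes are the flange's). Camera axes: x right, y down, z forward; pixel columns grow to the right and rows downward; lengths in m; the calibration is good to about 2 mm. A picture is of the moment at which its call begins: read the wrist's pose just before it. get_calibration takes no time and is no camera call.
- ctrl.finish_job(): hands the job in; it is judged then, once.
The state is a dict: "clock": time; "qpos": joint angles; "joint_vel": joint speeds; "tau": joint torques, N m; "eef_pos": TCP position; "eef_rot": TCP orientation; "ft_force": force on the tool from outside, world axes, zero at the start; "moment": the same for the moment, N m; "gripper_width": finger opening in m; "grasp_force": force on a finger pad.
Only numpy, scipy, OpenCV 4.12 (cv2) and the standard library are available. Lean on these libraries where they do the work, as an engineer would, in place of code of your own. Each camera call takes 0.05 s, during which the arm holds its last target. There are 200 camera calls.

TASK

The yellow lid of the spares case leans open past upright. Nudge it forward from behind with the fingers so that it tips over and falls on its own, get in front and catch it on the outside of the fingers while it is still well open, then lower it gently until it is fully shut: it must not slam or drop the last bit. Pinch and lift nothing, do not shove the case, leave the other things alone, and end clear of everything.

Things in the scene. Friction and masses are not known exactly. Their poses are not given: they have to be found in the camera images.
- case: open grey spares case, 120 (x) x 220 (y) x 90 mm high, walls 5 mm, about 2.5 kg, standing loose on the bench; origin at the centre of its underside, its own -x side is the front (turned roughly to the robot), z up. A row of spares sits inside below the rim
- lid (a joint): angle of the lid: 0 shut (resting on the case rim), pi/2 upright, 1.82 fully open, leaning back on its stop (where it starts or sinks to). The hinge runs along the case's y axis on its far (+x) rim. The lid weighs about 0.31 kg, centre of mass about 75 mm from the hinge; a worn damper makes it fall slowly: let go just past upright (1.4 rad) it needs about 2 to 3 s to fall, slowly at first, and would shut at 0.9 to 1.4 rad/s. It tips over by itself below about 1.45 rad
- hinge_line (a point): point on the hinge axis, half-way along it: 60 mm behind (+x of) the case's centre, 90 mm above its underside. The lid's underside lies in the plane through this axis
- lip_end (a point): middle of the free end of the lid's lip, in the plane of the lid's underside, 160 mm from the hinge axis. It travels on a circle about the hinge; with the lid shut it is 40 mm in front of the case's front wall and 90 mm above the bench
- cover: yellow steel lid plate, 6 mm thick, 120 x 220 mm, with a lip 90 mm wide that sticks out 40 mm beyond the case's front wall when shut, free beneath, so that a finger can stay under it until the lid is shut; origin on the hinge axis, -x towards the lip, z out of the lid's upper side (its back when open)
- lip_pad: black rubber pad 84 mm wide, 6 mm thick on the underside of the lip, from 146 to 160 mm from the hinge axis; origin on the hinge axis, same axes as cover
- spray_can: loose spray can, 54 mm across, 150 mm tall, its axis 90 to 140 mm off the case's left (+y) side; bystander, to be left alone; origin at the centre of its underside
- steel_collar: loose dark steel collar, 70 mm across, 30 mm tall, standing 70 to 110 mm off the case's right (-y) side; bystander, to be left alone; origin at the centre of its underside
- flux_jar: loose jar, 60 mm across, 80 mm tall; bystander, to be left alone; origin at the centre of its underside
- rod_cup: loose steel cup, 72 mm across, 100 mm tall; bystander, to be left alone; origin at the centre of its underside
- wrench: loose wrench lying on the bench; bystander, to be left alone; origin at its grip or middle, on its underside
- wire_brush: loose brush lying on the bench; bystander, to be left alone; origin at its grip or middle, on its underside
- nozzle: loose copper nozzle, 28 mm across, 50 mm tall; bystander, to be left alone; origin at the centre of its underside

How it is judged:
On the way, in this order (a step that is already met when the one before it is completed fails the run):
1. the lid has been tipped forward past upright and falls free of the fingers (value of joint lid between 0.5 and 1.48 rad and velocity of joint lid below -0.02 rad/s and contact force between the fingers and cover below 0.05 N and contact force between the fingers and lip_pad below 0.05 N), for 0.1 s.
2. the falling lid is caught on the fingers while still well open (more than 0.25 rad) and carried by them (value of joint lid between 0.25 and 1.4 rad and velocity of joint lid above -0.5 rad/s and (contact force between the fingers and cover above 0.2 N or contact force between the fingers and lip_pad above 0.2 N)), for 0.2 s.
3. the lid is shut (value of joint lid below 0.03 rad), for 0.2 s.
At the end, for the whole second after the job is handed in: The lid is shut to within 0.03 rad (about 5 mm at the lip) and still, the case stands upright within 20 mm of where it was, and every bystander is within 20 mm of where it was (value of joint lid below 0.03 rad and velocity of joint lid between -0.05 and 0.05 rad/s and distance of each of case, spray_can, steel_collar, flux_jar, rod_cup, wrench, wire_brush, nozzle from where it was at the start of the episode below 0.02 m and angle between case's own z axis and vertical below 0.05 rad); the robot touches nothing.
It fails at once if the lid slams or drops: faster than 0.6 rad/s within the last 0.3 rad before shut (value of joint lid below 0.3 rad and velocity of joint lid below -0.6 rad/s).
It fails at once if the lid's lip is pinched between the fingers (over 8 N on its top and on its pad at once) (contact force between the fingers and cover above 8 N and contact force between the fingers and lip_pad above 8 N).
It fails at once if the case is shoved or lifted by more than 20 mm, or tipped (distance of case from where it was at the start of the episode above 0.02 m or angle between case's own z axis and vertical above 0.1 rad).
It fails at once if a bystander is moved or lifted by more than 20 mm (distance of any of spray_can, steel_collar, flux_jar, rod_cup, wrench, wire_brush, nozzle from where it was at the start of the episode above 0.02 m).
It also fails if it takes over 45 s, if anything falls off the work surface, if the arm or the gripper's body presses on something with over 40 N, if the wrist force passes 120 N, or if a joint passes its speed limit or range.

## Working session

There is one attempt and no reset: what is moved stays moved. The work goes in short steps, Python scripts to look and compute and a shell command to move; the robot and the scene stay as the last step left them, time stands still between calls to the robot, and variables do not carry over. Pictures are saved under pics/ and viewed, at most 10 in all, crops included, and the job is handed in when it is done.

```bash
mkdir -p pics; ls
python3 - <<'E'
from bench import ctrl
import cv2,numpy as np
s=ctrl.observe();print(s)
for n in ("scene","top"):
    cv2.imwrite(f"pics/{n}0.png",ctrl.camera(n)); c=ctrl.get_calibration(n)
    print(n,np.array(c["camera_matrix"]).tolist(),np.round(c["R"],3).tolist(),np.round(c["t"],3).tolist())
E
```

```text
pics
{'clock': 0.0, 'qpos': array([ 1.20100291e+00,  3.42734215e-01,  1.52506504e+00, -3.21364894e-05,
        1.27538826e+00, -1.45985485e-01]), 'joint_vel': array([ 5.56853914e-05, -2.72389559e-04, -6.02934209e-04, -5.94726442e-04,
        1.12468904e-03,  5.16992126e-05]), 'tau': array([-1.27643998e-03, -4.33676970e+01, -2.46020222e+01, -3.60929116e-04,
        7.87050929e-03,  3.67856137e-05]), 'eef_pos': array([0.11634729, 0.51151394, 0.23060324]), 'eef_rot': array([-1.88516962e-04,  1.11665861e-01,  9.93745490e-01, -7.74980349e-04]), 'ft_force': array([ 0.1005198 , -0.05453525,  0.41988689]), 'moment': array([ 0.06350718, -0.01133952,  0.00938874]), 'grasp_force': 0.0, 'gripper_width': 0.08521472694234675}
scene [[559.2869280102307, 0.0, 315.2409349201901], [0.0, 559.2869280102307, 229.1382113509727], [0.0, 0.0, 1.0]] [[0.36, 0.933, -0.0], [0.751, -0.29, -0.593], [-0.553, 0.214, -0.805]] [-0.159, -0.318, 1.666]
top [[492.6491357701182, 0.0, 324.87427922965253], [0.0, 492.6491357701182, 240.34206459593855], [0.0, 0.0, 1.0]] [[0.004, -1.0, -0.004], [-0.985, -0.003, -0.173], [0.173, 0.004, -0.985]] [-0.012, 0.467, 1.586]
```

View pics/scene0.png

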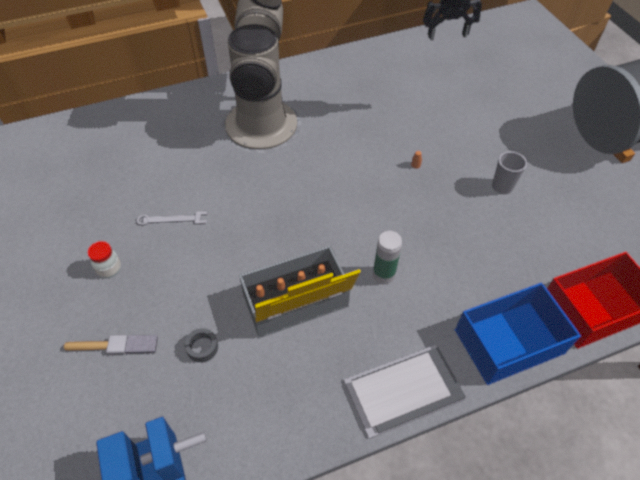

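View pics/top0.png

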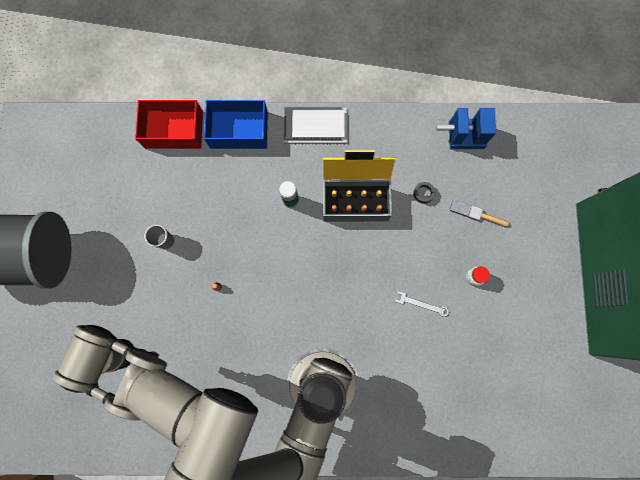

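The top view shows the case at about (357,195), with the lid leaning back above it, the can at (288,192), the collar at (425,192) and a tray behind at (317,125). The scene view shows the case at (297,285). I'll enlarge both.

Run:
```python
import cv2,numpy as np
a=cv2.imread("pics/top0.png")[140:225,270:445];b=cv2.imread("pics/scene0.png")[225:345,225:425]
a=cv2.resize(a,None,fx=4,fy=4,interpolation=cv2.INTER_CUBIC);b=cv2.resize(b[:, :175],None,fx=4,fy=4,interpolation=cv2.INTER_CUBIC)
b=cv2.resize(b,None,fx=.5,fy=.5) if 0 else b
o=np.vstack([a,b]);o=cv2.resize(o,(560,int(o.shape[0]*.8)),interpolation=cv2.INTER_AREA)
cv2.imwrite("pics/c0.png",o[:600]);cv2.imwrite("pics/cs.png",b);cv2.imwrite("pics/ct.png",a)
```

```text
(no output)
```

View pics/ct.png

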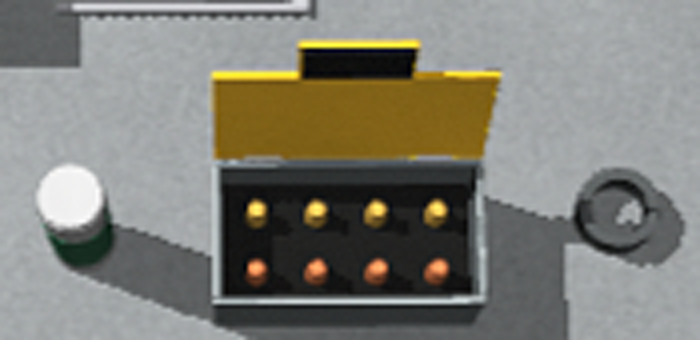

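View pics/cs.png

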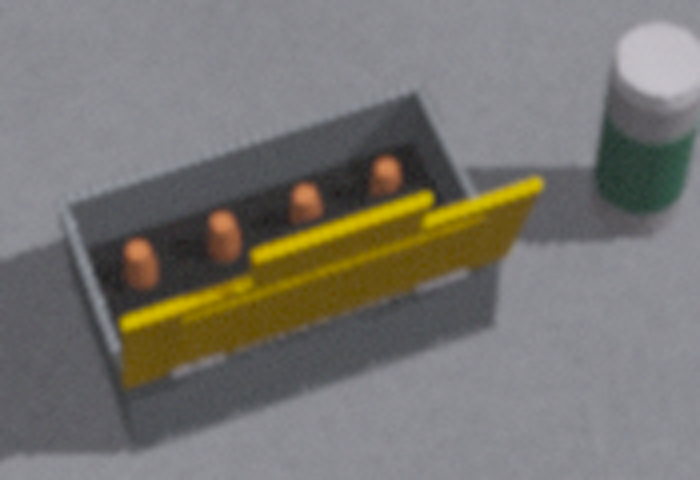

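The top crop shows the rim front corners at (323,215.5) and (391.5,215.5), the hinge ends at (324,180.5) and (391,180), and the lip edge at (345,152)–(374,152). The scene crop shows the front rim corners at (329.5,248) and (240.7,277). Next I fit the pose.

```bash
cat > h.py <<'E'
import numpy as np
from bench import ctrl
C={n:ctrl.get_calibration(n) for n in("scene","top")}
def proj(n,X):
    c=C[n];p=np.array(c["camera_matrix"])@(np.array(c["R"])@np.array(X)+np.array(c["t"]).ravel());return p[:2]/p[2]
def ray(n,u,v,z):
    c=C[n];R=np.array(c["R"]);o=-R.T@np.array(c["t"]).ravel();d=R.T@np.linalg.inv(c["camera_matrix"])@[u,v,1];return o+d*(z-o[2])/d[2]
E
python3 - <<'E'
from h import *
from scipy.optimize import least_squares
for n,u,v in [("top",323,215.5),("top",391.5,215.5),("top",324,180.5),("top",391,180),("scene",329.5,248),("scene",240.7,277)]: print(n,ray(n,u,v,.09).round(3))
def W(p,X):
    c,s=np.cos(p[2]),np.sin(p[2]);return np.array([p[0]+c*X[0]-s*X[1],p[1]+s*X[0]+c*X[1],X[2]])
def L(p,r,y,n=0): # along lid r, n out of upper side
    a=p[3];return W(p,[.06-r*np.cos(a)+n*np.sin(a),y,.09+r*np.sin(a)+n*np.cos(a)])
def f(p):
    e=[]
    for n,X,u,v in [("top",[-.06,.11,.09],323,215.5),("top",[-.06,-.11,.09],391.5,215.5),("scene",[-.06,.11,.09],329.5,248),("scene",[-.06,-.11,.09],240.7,277)]:
        e+=list(proj(n,W(p,X))-[u,v])
    e+=list(proj("top",L(p,.16,.045))-[345.2,152]);e+=list(proj("top",L(p,.16,-.045))-[374,152])
    e+=list(proj("top",L(p,.12,.11))-[323.5,159]);e+=list(proj("top",L(p,.12,-.11))-[395,159])
    return e
r=least_squares(f,[.7,-.1,0,1.8]);print(r.x.round(4));print(np.round(r.fun,1))
p=r.x;print("hinge",W(p,[.06,0,.09]),"lip",L(p,.16,0))
print("can top",ray("top",288,189,.15),"collar",ray("top",425,192,.03),"tray front",ray("top",310,143,.0),ray("top",347,143,0.),"tray top",ray("top",285,108,.02))
print("bins",ray("top",236,148,.0))
c=ctrl.get_calibration("wrist");print(np.round(c["T_tool_cam"],3).tolist())
E
```

```text
top [ 0.54  -0.004  0.09 ]
top [ 0.54  -0.225  0.09 ]
top [ 0.657 -0.006  0.09 ]
top [ 0.659 -0.225  0.09 ]
scene [ 0.55  -0.006  0.09 ]
scene [ 0.551 -0.219  0.09 ]
[ 0.6063 -0.1132  0.0019  1.7669]
[-0.1 -1.9 -0.5 -1.8  0.5 -1.6 -2.3 -1.1 -0.7  0.   0.8  0.  -0.8 -0.1
 -0.  -0. ]
hinge [ 0.6662759 -0.1130409  0.09     ] lip [ 0.69744806 -0.11298018  0.24693404]
can top [0.6107872  0.10600042 0.15      ] collar [ 0.63595228 -0.34762597  0.03      ] tray front [0.82077503 0.04398297 0.        ] [ 8.21127499e-01 -8.58446070e-02 -2.22044605e-16] tray top [0.94213559 0.13229002 0.02      ]
bins [0.80163563 0.30321377 0.        ]
[[-0.001, -0.959, -0.284, 0.072], [1.0, -0.002, 0.0, 0.0], [-0.001, -0.284, 0.959, -0.143], [0.0, 0.0, 0.0, 1.0]]
```

The fit puts the case centre at about (0.603, −0.114) with yaw near 0, the hinge at x≈0.663 and the lid at about 1.8 rad. The can and collar fall at the offsets given for them. My plan:
1. Test the tilted catch pose in front of the case.
2. Nudge the lid from behind.
3. Go over the top and catch it.

First, square up the tool and move in front.

```bash
python3 -m handwheel '[{"wz":-6.4,"grip":0},{"wz":-6.4,"tz":-0.03},{"tx":-0.038,"ty":-0.03,"tz":-0.005},{"tx":-0.038,"ty":-0.03,"tz":-0.005},{"tx":-0.038,"ty":-0.03,"tz":-0.005},{"tx":-0.038,"ty":-0.03,"tz":-0.005},{"tx":-0.038,"ty":-0.03,"tz":-0.005},{"tx":-0.038,"ty":-0.03,"tz":-0.005},{"tx":-0.038,"ty":-0.03,"tz":-0.005},{"tx":-0.038,"ty":-0.03,"tz":-0.005},{"ty":-0.043},{"ty":-0.043},{"ty":-0.043},{"ty":-0.043},{"ty":-0.043},{"ty":-0.043},{"ty":-0.043},{"ty":-0.043},{"ty":-0.043},{"ty":0}]' 20
```

```text
$[0]: bad value
```

```bash
python3 -m handwheel '[{"wx":0,"wy":0,"wz":-6.4,"tx":0,"ty":0,"tz":0,"grip":0.0},{"wx":0,"wy":0,"wz":-6.4,"tx":0,"ty":0,"tz":-0.03,"grip":0.0}]' 20
```

```text
clock: 0.35
eef_pos: [0.116, 0.5106, 0.2592]
eef_rot: [-0.001, -0.002, 1.0, -0.003]
ft_force: [-0.3, 0.2, 0.2]
gripper_width: 0.0514
grasp_force: 0.0
```

```bash
python3 -m handwheel '[{"wx":0,"wy":0,"wz":0,"tx":-0.038,"ty":-0.03,"tz":-0.005,"grip":0},{"wx":0,"wy":0,"wz":0,"tx":-0.038,"ty":-0.03,"tz":-0.005,"grip":0},{"wx":0,"wy":0,"wz":0,"tx":-0.038,"ty":-0.03,"tz":-0.005,"grip":0},{"wx":0,"wy":0,"wz":0,"tx":-0.038,"ty":-0.03,"tz":-0.005,"grip":0},{"wx":0,"wy":0,"wz":0,"tx":-0.038,"ty":-0.03,"tz":-0.005,"grip":0},{"wx":0,"wy":0,"wz":0,"tx":-0.038,"ty":-0.03,"tz":-0.005,"grip":0},{"wx":0,"wy":0,"wz":0,"tx":-0.038,"ty":-0.03,"tz":-0.005,"grip":0},{"wx":0,"wy":0,"wz":0,"tx":-0.038,"ty":-0.03,"tz":-0.005,"grip":0},{"wx":0,"wy":0,"wz":0,"tx":0,"ty":-0.043,"tz":0,"grip":0},{"wx":0,"wy":0,"wz":0,"tx":0,"ty":-0.043,"tz":0,"grip":0},{"wx":0,"wy":0,"wz":0,"tx":0,"ty":-0.043,"tz":0,"grip":0},{"wx":0,"wy":0,"wz":0,"tx":0,"ty":-0.043,"tz":0,"grip":0},{"wx":0,"wy":0,"wz":0,"tx":0,"ty":-0.043,"tz":0,"grip":0},{"wx":0,"wy":0,"wz":0,"tx":0,"ty":-0.043,"tz":0,"grip":0},{"wx":0,"wy":0,"wz":0,"tx":0,"ty":-0.043,"tz":0,"grip":0},{"wx":0,"wy":0,"wz":0,"tx":0,"ty":-0.043,"tz":0,"grip":0},{"wx":0,"wy":0,"wz":0,"tx":0,"ty":-0.041,"tz":0,"grip":0},{"wx":0,"wy":0,"wz":0,"tx":0,"ty":0,"tz":0,"grip":0}]' 20
```

```text
clock: 2.6
eef_pos: [0.42, -0.1152, 0.3008]
eef_rot: [-0.0, 0.002, 1.0, 0.0]
ft_force: [0.3, 0.1, -0.4]
gripper_width: -0.0001
grasp_force: 0.0
```

```bash
python3 -m handwheel '[{"wx":0,"wy":-9,"wz":0,"tx":0,"ty":0,"tz":0,"grip":0},{"wx":0,"wy":-9,"wz":0,"tx":0,"ty":0,"tz":0,"grip":0},{"wx":0,"wy":-9,"wz":0,"tx":0,"ty":0,"tz":0,"grip":0},{"wx":0,"wy":-9,"wz":0,"tx":0,"ty":0,"tz":0,"grip":0},{"wx":0,"wy":-9,"wz":0,"tx":0,"ty":0,"tz":0,"grip":0},{"wx":0,"wy":0,"wz":0,"tx":0.021,"ty":0,"tz":0.038,"grip":0},{"wx":0,"wy":0,"wz":0,"tx":0.021,"ty":0,"tz":0.038,"grip":0},{"wx":0,"wy":0,"wz":0,"tx":0.021,"ty":0,"tz":0.038,"grip":0},{"wx":0,"wy":0,"wz":0,"tx":0.021,"ty":0,"tz":0.038,"grip":0},{"wx":0,"wy":0,"wz":0,"tx":0.021,"ty":0,"tz":0.038,"grip":0},{"wx":0,"wy":0,"wz":0,"tx":0.021,"ty":0,"tz":0.038,"grip":0},{"wx":0,"wy":0,"wz":0,"tx":0,"ty":0,"tz":0,"grip":0}]' 20
python3 - <<'E'
from h import *;import cv2
print(ctrl.observe()["qpos"].round(3));cv2.imwrite("pics/s1.png",cv2.resize(ctrl.camera("scene")[170:350,180:420],None,fx=3,fy=3,interpolation=2))
E
```

```text
clock: 4.1
eef_pos: [0.5017, -0.0869, 0.1371]
eef_rot: [0.306, 0.016, 0.952, -0.001]
ft_force: [0.4, 0.3, 0.1]
gripper_width: -0.0
grasp_force: 0.0
[-0.49   0.233  2.224  1.17   0.291 -3.104]
```

View pics/s1.png

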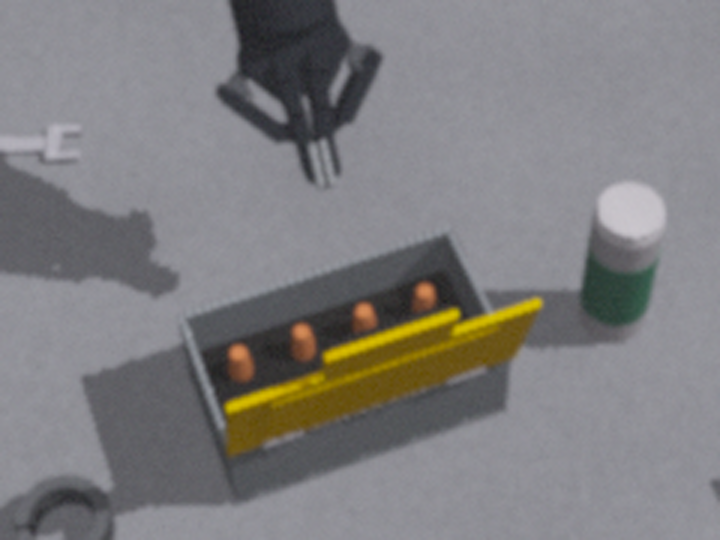

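The tilted tool ran into joint limits (q5 at 0.291, q6 at −3.10), so a forward 45° tilt can't be reached this low and close. I'll fit a kinematic model and search for tool directions that can.

```bash
cat >> h.py <<'E'
from scipy.spatial.transform import Rotation as Ro
from scipy.optimize import least_squares
E
python3 -m handwheel '[{"wx":0,"wy":0,"wz":0,"tx":0,"ty":0,"tz":-0.05,"grip":0}]'
python3 - <<'E'
from h import *
s=ctrl.observe();print(repr(s["qpos"]),s["eef_pos"],s["eef_rot"])
D=[([1.20100291e+00,3.42734215e-01,1.52506504e+00,-3.2e-5,1.27538826,-1.45985485e-01],[0.11634729,0.51151394,0.23060324],[-1.885e-04,1.11665861e-01,9.93745490e-01,-7.7498e-04]),
([-.490,.233,2.224,1.170,.291,-3.104],[.5017,-.0869,.1371],[.306,.016,.952,-.001]),(s["qpos"],s["eef_pos"],s["eef_rot"])]
for q,p,r in D:
    r=Ro.from_quat(np.roll(r,-1))
    for s4 in(1,-1):
        for s6 in (1,-1):
            M=Ro.from_euler('z',q[0])*Ro.from_euler('y',q[1]+q[2])*Ro.from_euler('z',s4*q[3])*Ro.from_euler('y',q[4])*Ro.from_euler('z',s6*q[5])
            print(s4,s6,(M.inv()*r).as_rotvec().round(3))
def fk(k,q):
    off,d1,a2,a3x,a3z,L,w=k
    p=np.array([0,0,L])
    p=Ro.from_euler('y',q[4]).apply(p)+[0,w,0];p=Ro.from_euler('z',q[3]).apply(p)+[a3x,0,a3z]
    p=Ro.from_euler('y',q[2]).apply(p)+[0,0,a2];p=Ro.from_euler('y',q[1]).apply(p)+[0,off,d1]
    return Ro.from_euler('z',q[0]).apply(p)
f=lambda k:np.concatenate([fk(k,q)-np.array(p) for q,p,_ in D]+[1e-3*(k-k0)])
k0=np.array([.077,.2,.4,0,.4,.25,0]);r=least_squares(f,k0);print(r.x.round(4),np.abs(r.fun[:9]).max())
E
```

```text
clock: 4.28
eef_pos: [0.475, -0.0868, 0.1739]
eef_rot: [0.306, 0.017, 0.952, 0.001]
ft_force: [-0.0, -0.2, 1.0]
gripper_width: 0.0003
grasp_force: 0.0
array([-0.53338803,  0.1071402 ,  2.23235483,  0.89095226,  0.37981372,
       -2.83975922]) [ 0.47501275 -0.08678985  0.17393728] [3.05616053e-01 1.66281801e-02 9.52009351e-01 7.26129201e-04]
1 1 [ 0.    -0.     1.571]
1 -1 [ 0.    -0.     1.279]
-1 1 [ 0.    -0.     1.571]
-1 -1 [ 0.    -0.     1.279]
1 1 [1.000e-03 0.000e+00 1.572e+00]
1 -1 [1.000e-03 0.000e+00 1.647e+00]
-1 1 [-0.466  0.502 -2.332]
-1 -1 [-0.476  0.476 -2.26 ]
1 1 [ 0.    -0.     1.571]
1 -1 [ 0.    -0.     2.174]
-1 1 [-0.404  0.77  -2.881]
-1 -1 [-0.529  0.529 -2.315]
[ 7.650e-02  2.231e-01  5.063e-01  4.660e-02  3.796e-01  3.137e-01
 -2.000e-04] 0.0001004040502518011
```

```bash
cat >> h.py <<'E'
K=[.0765,.2231,.5063,.0466,.3796,.3137,-.0002]
LO=np.array([-2.53,-.77,.04,-1,.28,-3.11]);HI=np.array([2.53,2.02,2.7,4.14,2.66,3.11])
def fk(q,k=K):
    off,d1,a2,a3x,a3z,L,w=k;E=lambda a,t:Ro.from_euler(a,t)
    p=E('y',q[4]).apply([0,0,L])+[0,w,0];p=E('z',q[3]).apply(p)+[a3x,0,a3z]
    p=E('y',q[2]).apply(p)+[0,0,a2];p=E('y',q[1]).apply(p)+[0,off,d1]
    return E('z',q[0]).apply(p),E('z',q[0])*E('y',q[1]+q[2])*E('z',q[3])*E('y',q[4])*E('z',q[5]+np.pi/2)
def ik(p,R,q0):
    def f(q):
        P,r=fk(q);return np.r_[5*(P-p),(R.inv()*r).as_rotvec()]
    r=least_squares(f,np.clip(q0,LO+.01,HI-.01),bounds=(LO,HI));return r.x,np.abs(r.fun).max()
def ori(psi,e,roll=0): # tool axis azimuth psi, elevation e below horizontal, rotated from straight down (x=-X,y=+Y) the short way
    down=Ro.from_matrix(np.array([[-1,0,0],[0,1,0],[0,0,-1.]]).T)
    ax=[np.sin(psi),-np.cos(psi),0]
    return Ro.from_rotvec((np.pi/2-e)*np.array(ax))*down*Ro.from_euler('z',roll)
E
python3 - <<'E'
from h import *
qd=None
for R0 in [0]:
    best=1
    for g in ([-.3,.3,1.5,0,1.3,0],[-.3,.3,1.5,1,1.,-1]):
        q,e=ik([.515,-.114,.2],ori(0,np.pi/2),g);print("down",q.round(2),round(e,4))
        if e<1e-3:qd=q
for psi in(-90,-60,0,30,45,60,75,90):
    for e in(70,60,50,40,30,20):
        out=[]
        for P in([.515,-.114,.06],[.53,-.114,.17]):
            b=(None,9)
            for roll in (0,-60,60) :
                for g in(qd,[-.6,.3,2.1,1.2,.9,-2.]):
                    q,er=ik(np.array(P),ori(np.radians(psi),np.radians(e),np.radians(roll)),np.array(g))
                    if er<1e-3 and (b[0] is None): b=(q,roll)
            out.append("-" if b[0] is None else str(b[0].round(2))+f" roll{b[1]}")
        print(psi,e,*out)
E
```

```text
down [-0.36  0.37  1.57 -0.    1.2  -1.93] 0.0
down [-0.36  0.37  1.57  0.    1.2  -1.93] 0.0
-90 70 [-0.16  0.56  1.78 -0.49  0.81 -1.39] roll0 [-0.16  0.43  1.63 -0.4   1.06 -1.54] roll0
-90 60 [-0.07  0.6   1.79 -0.72  0.86 -1.12] roll0 [-0.06  0.46  1.65 -0.6   1.08 -1.33] roll0
-90 50 [ 0.02  0.66  1.79 -0.91  0.95 -0.9 ] roll0 [ 0.02  0.51  1.67 -0.79  1.13 -1.14] roll0
-90 40 - [ 0.09  0.57  1.68 -0.95  1.21 -0.97] roll0
-90 30 - -
-90 20 - -
-60 70 [-0.21  0.49  1.93 -0.51  0.54 -1.37] roll0 [-0.2   0.34  1.77 -0.36  0.82 -1.56] roll0
-60 60 [-0.13  0.51  2.01 -0.99  0.5  -0.84] roll0 [-0.12  0.33  1.86 -0.65  0.72 -1.24] roll0
-60 50 - -
-60 40 - -
-60 30 - -
-60 20 - -
0 70 [-0.45  0.44  2.03  0.41  0.39 -2.38] roll0 [-0.44  0.28  1.87  0.23  0.69 -2.16] roll0
0 60 - [-0.49  0.23  2.02  0.54  0.48 -2.49] roll0
0 50 - [-0.56  0.22  2.16  1.19  0.37 -2.14] roll60
0 40 - [-0.62  0.26  2.29  1.91  0.49 -2.91] roll60
0 30 - -
0 20 - -
30 70 [-0.55  0.48  1.95  0.55  0.61 -2.55] roll0 [-0.53  0.33  1.79  0.39  0.88 -2.33] roll0
30 60 [-0.65  0.49  2.04  0.94  0.61 -3.01] roll0 [-
[... 1988 characters left out ...]
-0.82  0.71  1.56  0.83  1.6  -2.7 ] roll0
75 20 [-0.87  0.97  1.59  0.88  1.58 -2.93] roll0 [-0.85  0.8   1.55  0.91  1.7  -2.76] roll0
90 70 [-0.54  0.62  1.65  0.34  1.08 -2.3 ] roll0 [-0.53  0.5   1.5   0.31  1.33 -2.2 ] roll0
90 60 [-0.62  0.68  1.6   0.45  1.22 -2.42] roll0 [-0.6   0.56  1.46  0.43  1.44 -2.3 ] roll0
90 50 [-0.68  0.76  1.55  0.54  1.35 -2.51] roll0 [-0.66  0.63  1.43  0.53  1.56 -2.37] roll0
90 40 [-0.73  0.85  1.49  0.61  1.49 -2.57] roll0 [-0.71  0.71  1.4   0.62  1.67 -2.43] roll0
90 30 [-0.76  0.94  1.43  0.68  1.63 -2.61] roll0 [-0.75  0.8   1.37  0.71  1.78 -2.47] roll0
90 20 [-0.79  1.03  1.38  0.74  1.76 -2.64] roll0 [-0.77  0.88  1.34  0.79  1.89 -2.5 ] roll0
```

A model with about 0.1 mm residual shows that a tool turned a half turn about its axis, then tilted toward azimuth +30° at 30° below horizontal, keeps q6 in mid-range. I'll untilt, do the half turn and check the path by IK.

```bash
python3 -m handwheel '[{"wx":0,"wy":8.9,"wz":0,"tx":0,"ty":0,"tz":-0.03,"grip":0},{"wx":0,"wy":8.9,"wz":0,"tx":0,"ty":0,"tz":-0.03,"grip":0},{"wx":0,"wy":8.9,"wz":0,"tx":0,"ty":0,"tz":-0.03,"grip":0},{"wx":0,"wy":8.9,"wz":0,"tx":0,"ty":0,"tz":-0.03,"grip":0},{"wx":0,"wy":0,"wz":10,"tx":0,"ty":0,"tz":0,"grip":0},{"wx":0,"wy":0,"wz":10,"tx":0,"ty":0,"tz":0,"grip":0},{"wx":0,"wy":0,"wz":10,"tx":0,"ty":0,"tz":0,"grip":0},{"wx":0,"wy":0,"wz":10,"tx":0,"ty":0,"tz":0,"grip":0},{"wx":0,"wy":0,"wz":10,"tx":0,"ty":0,"tz":0,"grip":0},{"wx":0,"wy":0,"wz":10,"tx":0,"ty":0,"tz":0,"grip":0},{"wx":0,"wy":0,"wz":10,"tx":0,"ty":0,"tz":0,"grip":0},{"wx":0,"wy":0,"wz":10,"tx":0,"ty":0,"tz":0,"grip":0},{"wx":0,"wy":0,"wz":10,"tx":0,"ty":0,"tz":0,"grip":0},{"wx":0,"wy":0,"wz":10,"tx":0,"ty":0,"tz":0,"grip":0},{"wx":0,"wy":0,"wz":10,"tx":0,"ty":0,"tz":0,"grip":0},{"wx":0,"wy":0,"wz":10,"tx":0,"ty":0,"tz":0,"grip":0},{"wx":0,"wy":0,"wz":10,"tx":0,"ty":0,"tz":0,"grip":0},{"wx":0,"wy":0,"wz":10,"tx":0,"ty":0,"tz":0,"grip":0},{"wx":0,"wy":0,"wz":10,"tx":0,"ty":0,"tz":0,"grip":0},{"wx":0,"wy":0,"wz":10,"tx":0,"ty":0,"tz":0,"grip":0}]'
python3 - <<'E'
from h import *
s=ctrl.observe();q=s["qpos"];P,r=fk(q);print(q.round(3),P-s["eef_pos"],Ro.from_quat(np.roll(s["eef_rot"],-1)).as_matrix().round(3).tolist())
g=np.array([-.36,.37,1.57,0,1.2,1.2]);R=lambda e:ori(np.radians(30),np.radians(e),np.pi)
q0=g
for p,e in [([.73,-.114,.21],90),([.66,-.114,.21],90),([.66,-.114,.27],90),([.6,-.114,.28],75),([.54,-.114,.28],60),([.49,-.114,.26],45),([.46,-.114,.22],30),([.50,-.114,.19],30),([.51,-.114,.06],30),([.46,-.13,.05],30)]:
    q,er=ik(np.array(p),R(e),q0);q0=q;print(p,e,q.round(2),round(er,4))
E
```

```text
clock: 6.78
eef_pos: [0.4388, -0.0786, 0.2658]
eef_rot: [-0.007, 0.983, 0.169, 0.067]
ft_force: [-0.5, 0.2, 0.5]
gripper_width: 0.0003
grasp_force: 0.0
[-0.41   0.098  1.754  0.09   1.186  0.792] [-3.48905016e-05 -7.47354650e-05 -1.20943358e-05] [[0.934, 0.333, 0.129], [0.331, -0.943, 0.035], [0.133, 0.01, -0.991]]
[0.73, -0.114, 0.21] 90 [-0.26  0.78  0.82  0.    1.54  1.31] 0.0
[0.66, -0.114, 0.21] 90 [-0.29  0.63  1.1  -0.    1.41  1.29] 0.0
[0.66, -0.114, 0.27] 90 [-0.29  0.6   0.99 -0.    1.54  1.29] 0.0
[0.6, -0.114, 0.28] 75 [-0.42  0.37  1.38  0.22  1.25  1.09] 0.0
[0.54, -0.114, 0.28] 60 [-0.62  0.19  1.71  0.54  1.07  0.73] 0.0
[0.49, -0.114, 0.26] 45 [-0.85  0.14  2.    0.92  1.05  0.22] 0.0
[0.46, -0.114, 0.22] 30 [-1.07  0.28  2.23  1.23  1.17 -0.34] 0.0
[0.5, -0.114, 0.19] 30 [-0.97  0.39  2.19  1.33  1.09 -0.4 ] 0.0
[0.51, -0.114, 0.06] 30 [-0.95  0.74  2.22  1.56  1.04 -0.83] 0.0
[0.46, -0.13, 0.05] 30 [-1.09  0.76  2.28  1.47  1.05 -0.94] 0.0
```

```bash
cat >> h.py <<'E'
def to(R,p,n=None):
    s=ctrl.observe();c=Ro.from_quat(np.roll(s["eef_rot"],-1));v=np.degrees((c.inv()*R).as_rotvec())
    print("rot deg",v.round(1),np.linalg.norm(v).round(1),"shift in target axes",R.inv().apply(np.array(p)-s["eef_pos"]).round(4),"q",s["qpos"].round(2))
F=ori(np.radians(30),np.radians(30),np.pi);V=ori(0,np.pi/2,np.pi)
E
python3 - <<'E'
from h import *
to(F,[.45,-.114,.25]);to(F,[.46,-.13,.06]);to(V,[.45,-.114,.3]);print(F.as_matrix().round(3).tolist())
E
```

```text
rot deg [19.9 49.  19.1] 56.2 shift in target axes [0.0028 0.0402 0.001 ] q [-0.41  0.1   1.75  0.09  1.19  0.79]
rot deg [19.9 49.  19.1] 56.2 shift in target axes [-0.13    0.1387  0.0965] q [-0.41  0.1   1.75  0.09  1.19  0.79]
rot deg [-0.8 -7.7 19.4] 20.9 shift in target axes [ 0.0112  0.0354 -0.0342] q [-0.41  0.1   1.75  0.09  1.19  0.79]
[[0.625, 0.217, 0.75], [-0.217, -0.875, 0.433], [0.75, -0.433, -0.5]]
```

```bash
python3 -m handwheel '[{"wx":3.3,"wy":8.17,"wz":3.2,"tx":0,"ty":0,"tz":0,"grip":0},{"wx":3.3,"wy":8.17,"wz":3.2,"tx":0,"ty":0,"tz":0,"grip":0},{"wx":3.3,"wy":8.17,"wz":3.2,"tx":0,"ty":0,"tz":0,"grip":0},{"wx":3.3,"wy":8.17,"wz":3.2,"tx":0,"ty":0,"tz":0,"grip":0},{"wx":3.3,"wy":8.17,"wz":3.2,"tx":0,"ty":0,"tz":0,"grip":0},{"wx":3.3,"wy":8.17,"wz":3.2,"tx":0,"ty":0,"tz":0,"grip":0},{"wx":0,"wy":0,"wz":0,"tx":-0.026,"ty":0.028,"tz":0.019,"grip":0},{"wx":0,"wy":0,"wz":0,"tx":-0.026,"ty":0.028,"tz":0.019,"grip":0},{"wx":0,"wy":0,"wz":0,"tx":-0.026,"ty":0.028,"tz":0.019,"grip":0},{"wx":0,"wy":0,"wz":0,"tx":-0.026,"ty":0.028,"tz":0.019,"grip":0},{"wx":0,"wy":0,"wz":0,"tx":-0.026,"ty":0.028,"tz":0.019,"grip":0},{"wx":0,"wy":0,"wz":0,"tx":0,"ty":0,"tz":0,"grip":0}]'
python3 - <<'E'
from h import *;import cv2
to(F,[.46,-.13,.06]);to(V,[.46,-.13,.06]);cv2.imwrite("pics/s2.png",cv2.resize(ctrl.camera("scene")[130:350,150:420],None,fx=2.5,fy=2.5,interpolation=2))
E
```

```text
clock: 8.28
eef_pos: [0.46, -0.132, 0.0581]
eef_rot: [-0.252, 0.866, 0.0, 0.432]
ft_force: [-0.8, -0.0, 0.1]
gripper_width: 0.0001
grasp_force: 0.0
rot deg [-0.2  0.1 -0.1] 0.3 shift in target axes [ 0.001  -0.0025 -0.0001] q [-1.09  0.74  2.28  1.45  1.06 -0.9 ]
rot deg [-30.2 -51.8   0. ] 60.0 shift in target axes [-0.     -0.002  -0.0019] q [-1.09  0.74  2.28  1.45  1.06 -0.9 ]
```

View pics/s2.png

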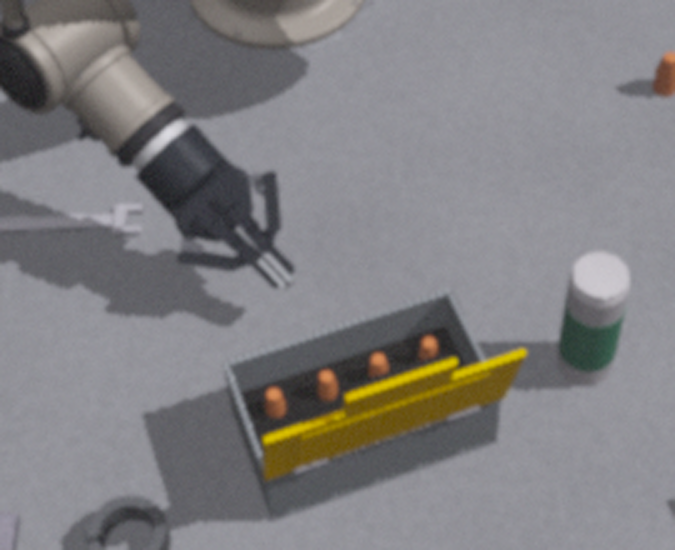

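The pose is reached, and the picture shows the fingers in front and clear of the case. Now up, upright again and over the lid to behind it.

```bash
python3 -m handwheel '[{"wx":0,"wy":0,"wz":0,"tx":0.045,"ty":-0.026,"tz":-0.03,"grip":0},{"wx":0,"wy":0,"wz":0,"tx":0.045,"ty":-0.026,"tz":-0.03,"grip":0},{"wx":0,"wy":0,"wz":0,"tx":0.045,"ty":-0.026,"tz":-0.03,"grip":0},{"wx":0,"wy":0,"wz":0,"tx":0.045,"ty":-0.026,"tz":-0.03,"grip":0},{"wx":-5.03,"wy":-8.63,"wz":0,"tx":0,"ty":0,"tz":0,"grip":0},{"wx":-5.03,"wy":-8.63,"wz":0,"tx":0,"ty":0,"tz":0,"grip":0},{"wx":-5.03,"wy":-8.63,"wz":0,"tx":0,"ty":0,"tz":0,"grip":0},{"wx":-5.03,"wy":-8.63,"wz":0,"tx":0,"ty":0,"tz":0,"grip":0},{"wx":-5.03,"wy":-8.63,"wz":0,"tx":0,"ty":0,"tz":0,"grip":0},{"wx":-5.03,"wy":-8.63,"wz":0,"tx":0,"ty":0,"tz":0,"grip":0},{"wx":0,"wy":0,"wz":0,"tx":0.048,"ty":-0.003,"tz":-0.001,"grip":0},{"wx":0,"wy":0,"wz":0,"tx":0.048,"ty":-0.003,"tz":-0.001,"grip":0},{"wx":0,"wy":0,"wz":0,"tx":0.048,"ty":-0.003,"tz":-0.001,"grip":0},{"wx":0,"wy":0,"wz":0,"tx":0.048,"ty":-0.003,"tz":-0.001,"grip":0},{"wx":0,"wy":0,"wz":0,"tx":0.048,"ty":-0.003,"tz":-0.001,"grip":0},{"wx":0,"wy":0,"wz":0,"tx":0.048,"ty":-0.003,"tz":-0.001,"grip":0},{"wx":0,"wy":0,"wz":0,"tx":0,"ty":0,"tz":0,"grip":0}]'
python3 - <<'E'
from h import *
to(V,[.745,-.114,.21])
E
```

```text
clock: 10.45
eef_pos: [0.7495, -0.1128, 0.305]
eef_rot: [0.002, 1.0, -0.0, 0.001]
ft_force: [-1.1, -0.1, -1.8]
gripper_width: 0.0001
grasp_force: 0.0
rot deg [ 0.2 -0.1 -0. ] 0.3 shift in target axes [-0.0045  0.0012  0.095 ] q [-0.25  0.83  0.47 -0.    1.84  1.32]
```

```bash
python3 -m handwheel '[{"wx":0,"wy":0,"wz":0,"tx":0,"ty":0,"tz":0.033,"grip":0},{"wx":0,"wy":0,"wz":0,"tx":0,"ty":0,"tz":0.033,"grip":0},{"wx":0,"wy":0,"wz":0,"tx":0,"ty":0,"tz":0.033,"grip":0},{"wx":0,"wy":0,"wz":0,"tx":-0.018,"ty":0,"tz":0,"grip":0},{"wx":0,"wy":0,"wz":0,"tx":-0.018,"ty":0,"tz":0,"grip":0},{"wx":0,"wy":0,"wz":0,"tx":-0.007,"ty":0,"tz":0,"grip":0},{"wx":0,"wy":0,"wz":0,"tx":-0.007,"ty":0,"tz":0,"grip":0},{"wx":0,"wy":0,"wz":0,"tx":-0.007,"ty":0,"tz":0,"grip":0},{"wx":0,"wy":0,"wz":0,"tx":-0.007,"ty":0,"tz":0,"grip":0},{"wx":0,"wy":0,"wz":0,"tx":-0.007,"ty":0,"tz":0,"grip":0},{"wx":0,"wy":0,"wz":0,"tx":0,"ty":0,"tz":0,"grip":0}]'
cat >> h.py <<'E'
import cv2
def W(X): return np.array([.6045+X[0],-.1135+X[1],X[2]])
def L(a,r,y,n=0): return W([.06-r*np.cos(a)+n*np.sin(a),y,.09+r*np.sin(a)+n*np.cos(a)])
def lid(name=None):
    # angle from the top picture: far edge (r=.12) of the plate at |y|=.06..0.1, by yellow extent along projected columns
    im=ctrl.camera("top")
    if name: cv2.imwrite(name,cv2.resize(im[130:230,270:445],None,fx=4,fy=4,interpolation=2))
    m=cv2.inRange(cv2.cvtColor(im,cv2.COLOR_BGR2HSV),(20,150,60),(35,255,255))
    aa=np.linspace(0,1.85,371);o=[]
    for y in(-.1,-.085,-.07,.07,.085,.1):
        u=int(round(proj("top",L(1.2,.12,y))[0]));v=np.flatnonzero(m[150:235,u])+150
        if len(v):
            pv=np.array([proj("top",L(a,.12,y,.003))[1] for a in aa]);o.append((round(float(aa[np.argmin(abs(pv-v.min()-.5))]),2),int(v.min()),int(v.max())))
    return o
E
python3 - <<'E'
from h import *
s=ctrl.observe();print(lid("pics/t3.png"));to(V,[.66,-.114,.205]);print(s["ft_force"])
E
```

```text
clock: 11.82
eef_pos: [0.6784, -0.114, 0.2109]
eef_rot: [0.003, 1.0, 0.0, 0.005]
ft_force: [2.1, 0.6, 12.8]
gripper_width: -0.0003
grasp_force: 0.0
[(1.55, 166, 173), (1.55, 166, 179), (1.55, 166, 178), (1.52, 167, 167)]
rot deg [ 0.3 -0.5  0.1] 0.6 shift in target axes [-0.0185  0.      0.0059] q [-0.28  0.66  1.05 -0.    1.42  1.29]
[ 2.13390355  0.5927646  12.79415305]
```

View pics/t3.png

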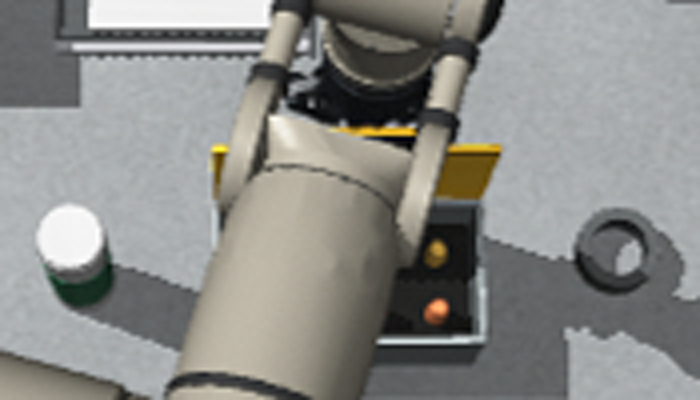

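The lid is at about 1.55 rad, but there is 12.8 N upward. A finger knuckle is probably resting on the lip's top edge, so I'll raise the tool a little first and then push on slowly.

```bash
python3 -m handwheel '[{"wx":0,"wy":0,"wz":0,"tx":0.001,"ty":0,"tz":-0.01,"grip":0},{"wx":0,"wy":0,"wz":0,"tx":0,"ty":0,"tz":-0.008,"grip":0},{"wx":0,"wy":0,"wz":0,"tx":0,"ty":0,"tz":0,"grip":0}]'
python3 - <<'E'
from h import *
print(lid());to(V,[.66,-.114,.222])
E
```

```text
clock: 12.25
eef_pos: [0.6787, -0.1138, 0.2256]
eef_rot: [0.002, 1.0, 0.001, 0.002]
ft_force: [0.2, 0.1, -0.8]
gripper_width: -0.0003
grasp_force: 0.0
[(1.53, 167, 173), (1.53, 167, 179), (1.55, 166, 178)]
rot deg [ 0.2 -0.2  0.1] 0.3 shift in target axes [-0.0185  0.0003  0.003 ] q [-0.28  0.66  1.01 -0.    1.47  1.29]
```

```bash
python3 -m handwheel '[{"wx":0,"wy":0,"wz":0,"tx":-0.007,"ty":0,"tz":0,"grip":0},{"wx":0,"wy":0,"wz":0,"tx":-0.007,"ty":0,"tz":0,"grip":0},{"wx":0,"wy":0,"wz":0,"tx":-0.007,"ty":0,"tz":0,"grip":0}]'
python3 - <<'E'
from h import *
print(lid())
E
```

```text
clock: 12.68
eef_pos: [0.6568, -0.1137, 0.2247]
eef_rot: [0.002, 1.0, 0.001, 0.001]
ft_force: [0.2, -0.2, 0.1]
gripper_width: -0.0002
grasp_force: 0.2
[(1.4, 172, 176), (1.4, 172, 178), (1.37, 173, 178)]
```

Run:
```python
from h import *
for k in range(6):
    R=ori(np.radians(30),np.radians(90-10*(k+.5)),np.pi);z=[-.004,-.008,-.014,-.02,-.025,-.03][k]
    print(R.inv().apply([-.03,-.002,z]).round(4))
```

```text
[-0.0302  0.0021  0.0016]
[-0.031   0.0026  0.0007]
[-0.0329  0.0037  0.0013]
[-0.0357  0.0053  0.0009]
[-0.0385  0.0069 -0.0014]
[-0.0413  0.0085 -0.0049]
```

```bash
python3 -m handwheel '[{"wx":0,"wy":0,"wz":0,"tx":0.006,"ty":0,"tz":-0.05,"grip":0},{"wx":0,"wy":0,"wz":0,"tx":-0.028,"ty":0,"tz":-0.025,"grip":0},{"wx":5,"wy":8.66,"wz":0,"tx":-0.03,"ty":0.002,"tz":0.002,"grip":0},{"wx":5,"wy":8.66,"wz":0,"tx":-0.031,"ty":0.003,"tz":0.001,"grip":0},{"wx":5,"wy":8.66,"wz":0,"tx":-0.033,"ty":0.004,"tz":0.001,"grip":0},{"wx":5,"wy":8.66,"wz":0,"tx":-0.036,"ty":0.005,"tz":0.001,"grip":0},{"wx":5,"wy":8.66,"wz":0,"tx":-0.038,"ty":0.007,"tz":-0.001,"grip":0},{"wx":5,"wy":8.66,"wz":0,"tx":-0.041,"ty":0.008,"tz":-0.005,"grip":0}]'
python3 - <<'E'
from h import *
print(lid("pics/t4.png"));to(F,[.5,-.12,.15])
E
```

```text
clock: 13.72
eef_pos: [0.4664, -0.127, 0.2272]
eef_rot: [-0.232, 0.896, 0.007, 0.378]
ft_force: [0.5, -0.8, -2.6]
gripper_width: 0.0001
grasp_force: 0.0
[(1.25, 178, 179), (1.25, 178, 179), (1.25, 178, 179), (1.24, 178, 193), (1.24, 178, 193), (1.24, 178, 180)]
rot deg [ 2.1  7.2 -0.2] 7.5 shift in target axes [-0.0328  0.0343  0.067 ] q [-1.01  0.24  2.12  1.08  1.13 -0.13]
```

The lid is falling free at about 1.25 rad and the fingers are already in front. I'll compute TCP positions that just touch the lid for each angle, using the finger box.

```bash
cat >> h.py <<'E'
HX=.663;M=F.as_matrix()
G=np.array([[x,y,z] for x in(-.011,.011) for y in(-.0145,.0145) for z in np.linspace(-.06,0,31)])@M.T
def touch(a,rt,y=-.112):
    u=np.array([-np.cos(a),0,np.sin(a)]);n=np.array([np.sin(a),0,np.cos(a)]);r=rt+G@u;g=G@n
    lim=np.where(r>.16,9,np.where(r>.1455,-.006,0));d=(lim-g).min()
    return np.array([HX,y,.09])+rt*u+d*n
E
python3 - <<'E'
from h import *
s=ctrl.observe();p=s["eef_pos"];print(p)
for a in(.95,.9,.85,.8,.7,.6,.5,.4,.3,.2,.1,.05,0,-.05,-.1):
    t=touch(a,.14);print(a,t.round(4),"step",(M.T@(t-p)).round(4));p=t
E
```

```text
[ 0.46277681 -0.12608535  0.22296072]
0.95 [ 0.5673 -0.112   0.1937] step [0.0404 0.023  0.0991]
0.9 [ 0.5619 -0.112   0.1885] step [-0.0073  0.0011 -0.0015]
0.85 [ 0.5568 -0.112   0.183 ] step [-0.0073  0.0013 -0.0011]
0.8 [ 0.552  -0.112   0.1773] step [-0.0073  0.0014 -0.0008]
0.7 [ 0.5433 -0.112   0.1653] step [-0.0144  0.0034 -0.0004]
0.6 [ 0.5361 -0.112   0.1525] step [-0.0141  0.004   0.001 ]
0.5 [ 0.5296 -0.112   0.1378] step [-0.015   0.0049  0.0024]
0.4 [ 0.5246 -0.112   0.1222] step [-0.0148  0.0057  0.0041]
0.3 [ 0.5214 -0.112   0.1059] step [-0.0142  0.0063  0.0057]
0.2 [ 0.52   -0.112   0.0892] step [-0.0134  0.0069  0.0073]
0.1 [ 0.5205 -0.112   0.0723] step [-0.0124  0.0074  0.0089]
0.05 [ 0.5215 -0.112   0.0634] step [-0.0061  0.0041  0.0052]
0 [ 0.523  -0.112   0.0545] step [-0.0058  0.0042  0.0056]
-0.05 [ 0.525  -0.112   0.0455] step [-0.0054  0.0043  0.006 ]
-0.1 [ 0.5278 -0.112   0.0355] step [-0.0058  0.0049  0.007 ]
```

```bash
python3 -m handwheel '[{"wx":0,"wy":0,"wz":0,"tx":0.017,"ty":0.012,"tz":0.049,"grip":0},{"wx":0,"wy":0,"wz":0,"tx":0.017,"ty":0.012,"tz":0.049,"grip":0}]'
python3 - <<'E'
from h import *
print(lid());to(F,touch(.9,.14))
E
```

```text
clock: 14.02
eef_pos: [0.5629, -0.1135, 0.1796]
eef_rot: [-0.231, 0.897, 0.006, 0.376]
ft_force: [-0.6, -1.4, 0.6]
gripper_width: -0.0002
grasp_force: 0.0
[(1.2, 180, 183), (1.25, 178, 184), (1.25, 178, 184), (1.22, 179, 192), (1.22, 179, 193), (1.24, 178, 184)]
rot deg [ 2.3  7.6 -0.2] 7.9 shift in target axes [ 0.0062 -0.0057 -0.0088] q [-0.78  0.43  1.99  1.23  0.96 -0.11]
```

```bash
python3 -m handwheel '[{"wx":2.3,"wy":7.6,"wz":-0.2,"tx":0.006,"ty":-0.006,"tz":-0.009,"grip":0},{"wx":0,"wy":0,"wz":0,"tx":0,"ty":0,"tz":0,"grip":0}]'
python3 - <<'E'
from h import *
print(lid());to(F,touch(.9,.14))
E
```

```text
clock: 14.32
eef_pos: [0.5581, -0.1112, 0.1908]
eef_rot: [-0.251, 0.866, -0.001, 0.432]
ft_force: [-0.1, 0.3, 0.1]
gripper_width: 0.0001
grasp_force: 0.0
[(1.15, 182, 189), (1.25, 178, 189), (1.22, 179, 189), (1.22, 179, 193), (1.22, 179, 193), (1.22, 179, 189)]
rot deg [ 0.   0.1 -0. ] 0.1 shift in target axes [0.0001 0.0022 0.0038] q [-0.84  0.43  2.07  1.39  1.04 -0.31]
```

The minimum row is now the hinge edge, because the lid's upper side is visible. The free edge is the maximum row, so I'll read the angle from that.

```bash
cat >> h.py <<'E'
def ang(v,y=-.085):
    aa=np.linspace(0,1.85,371);return aa[np.argmin([abs(proj("top",L(a,.12,y,.003))[1]-v-.5) for a in aa])]
E
python3 - <<'E'
from h import *
print([(v,ang(v)) for v in (179,184,189,195,200)])
E
python3 -m handwheel '[{"wx":0,"wy":0,"wz":0,"tx":0,"ty":0,"tz":0,"grip":0}]'
python3 - <<'E'
from h import *
l=lid();print(l,[ang(x[2]) for x in l]);to(F,touch(.9,.14));print(ctrl.observe()["ft_force"])
E
```

```text
[(179, np.float64(1.22)), (184, np.float64(1.095)), (189, np.float64(0.965)), (195, np.float64(0.8)), (200, np.float64(0.65))]
clock: 14.5
eef_pos: [0.5592, -0.112, 0.1923]
eef_rot: [-0.249, 0.866, 0.001, 0.433]
ft_force: [-0.4, 0.7, -0.3]
gripper_width: -0.0002
grasp_force: 0.8
[(1.09, 184, 193), (1.22, 179, 193), (1.22, 179, 193), (1.22, 179, 194), (1.22, 179, 194), (1.22, 179, 194)] [np.float64(0.855), np.float64(0.855), np.float64(0.855), np.float64(0.8300000000000001), np.float64(0.8300000000000001), np.float64(0.8300000000000001)]
rot deg [ 0.  -0.   0.2] 0.2 shift in target axes [-0.0011  0.0023  0.004 ] q [-0.84  0.43  2.07  1.39  1.04 -0.31]
[-0.42890221  0.47833707 -0.49576972]
```

```bash
python3 -m handwheel '[{"wx":0,"wy":0,"wz":0,"tx":0,"ty":0,"tz":0,"grip":0},{"wx":0,"wy":0,"wz":0,"tx":0,"ty":0,"tz":0,"grip":0}]'
python3 - <<'E'
from h import *
l=lid("pics/t5.png");print([ang(x[2]) for x in l]);print(ctrl.observe()["ft_force"]);cv2.imwrite("pics/s5.png",cv2.resize(ctrl.camera("scene")[170:350,180:420],None,fx=3,fy=3,interpolation=2))
E
```

```text
clock: 14.8
eef_pos: [0.559, -0.1117, 0.1921]
eef_rot: [-0.249, 0.866, 0.001, 0.434]
ft_force: [0.2, -0.9, 0.0]
gripper_width: 0.0003
grasp_force: 0.4
[np.float64(0.855), np.float64(0.855), np.float64(0.855), np.float64(0.8300000000000001), np.float64(0.8300000000000001), np.float64(0.8300000000000001)]
[-0.7939236  -0.3767642  -0.82400674]
```

View pics/s5.png

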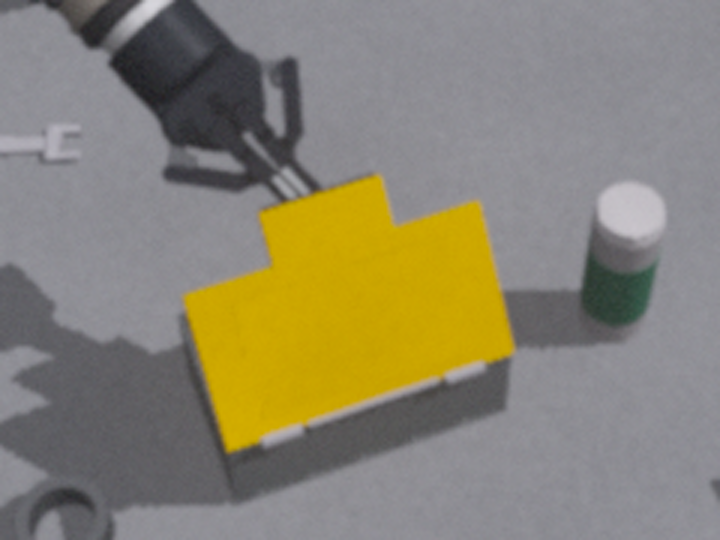

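The lid is caught: it rests still on the fingers under the lip at about 0.85 rad. Now I lower it along the computed arc.

```bash
python3 -m handwheel '[{"wx":0,"wy":0,"wz":0,"tx":-0.0073,"ty":0.0013,"tz":-0.001,"grip":0},{"wx":0,"wy":0,"wz":0,"tx":-0.0073,"ty":0.0013,"tz":-0.001,"grip":0},{"wx":0,"wy":0,"wz":0,"tx":-0.0072,"ty":0.0017,"tz":-0.0002,"grip":0},{"wx":0,"wy":0,"wz":0,"tx":-0.0072,"ty":0.0017,"tz":-0.0002,"grip":0},{"wx":0,"wy":0,"wz":0,"tx":-0.007,"ty":0.002,"tz":0.0005,"grip":0},{"wx":0,"wy":0,"wz":0,"tx":-0.007,"ty":0.002,"tz":0.0005,"grip":0},{"wx":0,"wy":0,"wz":0,"tx":-0.0075,"ty":0.0025,"tz":0.0012,"grip":0},{"wx":0,"wy":0,"wz":0,"tx":-0.0075,"ty":0.0025,"tz":0.0012,"grip":0},{"wx":0,"wy":0,"wz":0,"tx":-0.0074,"ty":0.0028,"tz":0.002,"grip":0},{"wx":0,"wy":0,"wz":0,"tx":-0.0074,"ty":0.0028,"tz":0.002,"grip":0},{"wx":0,"wy":0,"wz":0,"tx":-0.0071,"ty":0.0031,"tz":0.0029,"grip":0},{"wx":0,"wy":0,"wz":0,"tx":-0.0071,"ty":0.0031,"tz":0.0029,"grip":0}]'
python3 - <<'E'
from h import *
l=lid();print([ang(x[2]).round(2) for x in l]);to(F,touch(.3,.14))
E
```

```text
clock: 16.4
eef_pos: [0.5185, -0.1117, 0.1089]
eef_rot: [-0.25, 0.866, 0.001, 0.434]
ft_force: [-1.6, 0.2, 0.3]
gripper_width: -0.0001
grasp_force: 0.6
[np.float64(0.26), np.float64(0.26), np.float64(0.26), np.float64(0.26), np.float64(0.2), np.float64(0.26)]
rot deg [-0.  -0.   0.1] 0.1 shift in target axes [0.0005 0.0019 0.0033] q [-0.92  0.61  2.2   1.5   1.04 -0.66]
```

```bash
python3 -m handwheel '[{"wx":0,"wy":0,"wz":0,"tx":-0.0034,"ty":0.0017,"tz":0.0018,"grip":0},{"wx":0,"wy":0,"wz":0,"tx":-0.0034,"ty":0.0017,"tz":0.0018,"grip":0},{"wx":0,"wy":0,"wz":0,"tx":-0.0034,"ty":0.0017,"tz":0.0018,"grip":0},{"wx":0,"wy":0,"wz":0,"tx":-0.0034,"ty":0.0017,"tz":0.0018,"grip":0},{"wx":0,"wy":0,"wz":0,"tx":-0.0031,"ty":0.0018,"tz":0.0022,"grip":0},{"wx":0,"wy":0,"wz":0,"tx":-0.0031,"ty":0.0018,"tz":0.0022,"grip":0},{"wx":0,"wy":0,"wz":0,"tx":-0.0031,"ty":0.0018,"tz":0.0022,"grip":0},{"wx":0,"wy":0,"wz":0,"tx":-0.0031,"ty":0.0018,"tz":0.0022,"grip":0},{"wx":0,"wy":0,"wz":0,"tx":-0.003,"ty":0.0021,"tz":0.0027,"grip":0},{"wx":0,"wy":0,"wz":0,"tx":-0.003,"ty":0.0021,"tz":0.0027,"grip":0},{"wx":0,"wy":0,"wz":0,"tx":-0.003,"ty":0.0021,"tz":0.0027,"grip":0},{"wx":0,"wy":0,"wz":0,"tx":-0.003,"ty":0.0021,"tz":0.0027,"grip":0},{"wx":0,"wy":0,"wz":0,"tx":-0.003,"ty":0.0017,"tz":0.002,"grip":0},{"wx":0,"wy":0,"wz":0,"tx":-0.003,"ty":0.0017,"tz":0.002,"grip":0},{"wx":0,"wy":0,"wz":0,"tx":-0.003,"ty":0.0017,"tz":0.002,"grip":0},{"wx":0,"wy":0,"wz":0,"tx":-0.003,"ty":0.0017,"tz":0.002,"grip":0},{"wx":0,"wy":0,"wz":0,"tx":0,"ty":0,"tz":0,"grip":0}]'
python3 - <<'E'
from h import *
l=lid();print([(x[2],ang(x[2]).round(2)) for x in l]);to(F,touch(0,.14));print([proj("top",L(a,.12,-.085,.006))[1] for a in (0,.03,.06)])
E
```

```text
clock: 18.58
eef_pos: [0.5199, -0.1113, 0.0417]
eef_rot: [-0.25, 0.866, 0.001, 0.434]
ft_force: [0.3, -0.6, 0.5]
gripper_width: 0.0
grasp_force: 0.0
[(213, np.float64(0.05)), (214, np.float64(0.0)), (215, np.float64(0.0)), (215, np.float64(0.0)), (215, np.float64(0.0))]
rot deg [-0.  -0.1  0.1] 0.1 shift in target axes [ 0.0115 -0.0042 -0.0043] q [-0.92  0.79  2.21  1.61  1.04 -0.88]
[np.float64(213.82728183755162), np.float64(213.502682720249), np.float64(213.1444484861208)]
```

The lid is shut and the finger is about 11 mm below the lip. I back out along the tool, then check.

```bash
python3 -m handwheel '[{"wx":0,"wy":0,"wz":0,"tx":0,"ty":0,"tz":-0.02,"grip":0},{"wx":0,"wy":0,"wz":0,"tx":0,"ty":0,"tz":-0.03,"grip":0},{"wx":0,"wy":0,"wz":0,"tx":0,"ty":0,"tz":-0.03,"grip":0},{"wx":0,"wy":0,"wz":0,"tx":0,"ty":0,"tz":-0.03,"grip":0},{"wx":0,"wy":0,"wz":0,"tx":0.01,"ty":0,"tz":-0.02,"grip":0},{"wx":0,"wy":0,"wz":0,"tx":0,"ty":0,"tz":0,"grip":0},{"wx":0,"wy":0,"wz":0,"tx":0,"ty":0,"tz":0,"grip":0}]'
python3 - <<'E'
from h import *
cv2.imwrite("pics/s6.png",cv2.resize(ctrl.camera("scene")[130:350,150:420],None,fx=2.5,fy=2.5,interpolation=2));l=lid();print([x[2] for x in l])
E
```

```text
clock: 19.5
eef_pos: [0.4287, -0.1694, 0.1141]
eef_rot: [-0.25, 0.866, 0.001, 0.434]
ft_force: [0.5, 0.7, -0.1]
gripper_width: 0.0004
grasp_force: 0.0
[215, 214, 215, 215, 215]
```

View pics/s6.png

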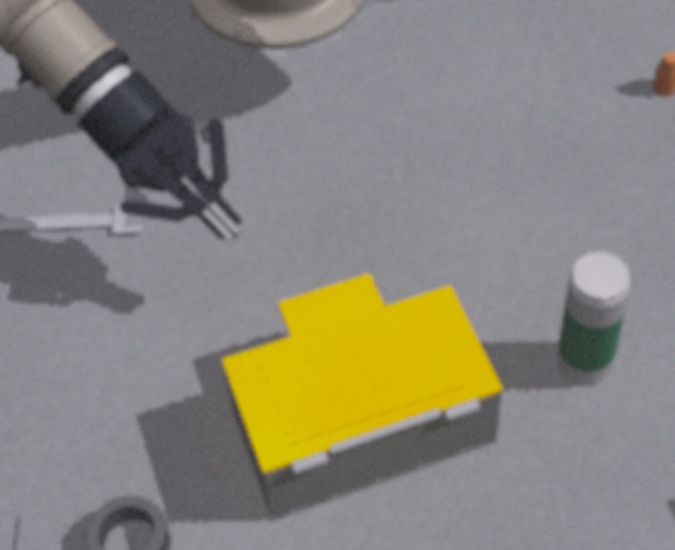

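The picture shows the lid shut, the case in place and the fingers clear at (230,235), with the wrench and can where they were. Handing in.

```bash
python3 -c "
from bench import ctrl
print(ctrl.finish_job())"
```

```text
the job is handed in; nothing more can be done
None
```

I tipped the lid forward from behind, caught it on the fingers at about 0.85 rad, lowered it until it was shut and backed the arm clear. The job is handed in, but no verdict came back.

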